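# Clip the brush, undo the two catches of the glaze safe and hold its gate wide

### The job

Clear the glaze brush that lies in front of the little cabinet's gate: press it down past the sprung jaw until its handle is fully home in both forks of the clip on top of the cabinet. Then squeeze the two gate catches on the cabinet top fully shut between the fingers, first the one at the gate's free end and after it the one nearer the hinge, take the upright wooden grip on the gate, swing the gate out past its detent to about a right angle, and finish while still holding it wide open by that grip: it springs back if let go. Leave the bottle, the bowl and the palette where they are.

Things in the scene. Friction and masses are not known exactly. Their poses are not given: they have to be found in the camera images.
- cabinet: fixed low plywood cabinet for glaze jars, 200 mm (its x) by 176 mm (its y), flat top (deck) 100 mm above the table. Origin: centre of its underside on the table; z up. Its gate closes its -y side; the hinge is at the +x end of that side and the free end of the gate at the -x end. Its place and yaw vary
- brush_grip (a point): middle of the round wooden handle of a loose brush (35 g): 14 mm thick, 150 mm long along the brush's x; at its +x end a flat ferrule 26 mm wide, 30 mm long, then 28 mm of bristles. Starts lying on the table (this point 7 mm up) in front of the gate, over 60 mm from the gate's grip. May be clipped either way round
- clip (a point): where the middle of the brush handle is when home, 34 mm above the deck, handle along this frame's x (the cabinet's x). Two fixed forks at x = +-50 mm, 12 mm wide, slot 17 mm between prongs, flared tops 20 mm above this point. Free for fingers 30 mm either way in x, but for the jaw's hinge bar, its top 24 mm below this point
- jaw (a joint): sprung jaw of the clip, rad: 0 closed, opens towards the cabinet's +y when the handle is pushed down from above, then springs back over the handle by itself. Two black noses 34 mm either side of the middle; needs a push down of about 4 to 8 N in all; the handle then drops home about 13 mm
- end_ear: fixed ear of the catch at the gate's free end: upright steel plate 8 mm (x) by 20 mm (y) by 30 mm high on the deck; origin at the middle of its foot (deck height). The axes are the cabinet's. Its sliding tab, a plate of the same size, stands on its +x side, middles 32 mm apart when fastened (40 mm over both)
- end_catch (a joint): travel of the sliding tab of the free-end catch towards its ear, m: 0 fastened, 0.012 (stop) squeezed shut; frees the gate from 0.009. Stays where it is left; 4 N to move. Squeezed, the pair measures 28 mm over both plates, centred 10 mm on the +x side of the ear's middle
- end_squeeze (a point): point 18 mm above the deck, midway between ear and tab when the free-end catch is squeezed shut (10 mm in +x from the ear's middle)
- hinge_ear: fixed ear of the catch nearer the gate's hinge, same shape and sizes as end_ear, 85 mm further in +x; its tab too is on its +x side
- hinge_catch (a joint): travel of the sliding tab of the catch nearer the hinge, m: as end_catch, 0 fastened, 0.012 squeezed shut
- hinge_squeeze (a point): as end_squeeze, for the catch nearer the hinge
- gate (a joint): angle of the gate, rad: 0 shut, grows as the free end swings out to the cabinet's -y side (counter-clockwise from above about gate_hinge), stop at 1.6. A spring pulls it shut (0.2 Nm when wide); a detent resists from about 0.2 to 1.0 rad (to 0.35 Nm), crest at 0.6; let go wide it falls back to about 0.98. Locked until both catches are squeezed
- grip (a point): on the axis of the gate's upright round wooden grip, 16 mm thick; 115 mm above the table, 20 mm below the grip's top; free for 41 mm below, down to its bracket. Gate shut: 130 mm in -x and 56 mm in -y (cabinet axes) from gate_hinge; turns with the gate, which is 8 mm thick and 95 mm high (two stubs to 112 mm)
- gate_grip: the same upright grip with its bracket, as a solid; origin on the grip's axis at table height
- gate_hinge (a point): point on the gate's vertical hinge axis, 115 mm above the table
- glaze_bottle: bystander: grey plastic bottle 60 mm across, 160 mm high, standing behind the cabinet; origin under its centre
- water_bowl: bystander: glass bowl 124 mm across, 55 mm high; origin under its centre
- palette: bystander: low green divided tray 90 by 140 mm, 22 mm high; origin under its centre

How it is judged:
By the outcome, as a careful person would: the job done as asked, in the order asked, and still so for the second after the job is handed in, while the arm keeps its last pose, push and grip.
It also fails if it takes over 72 s, if anything falls off the work surface, if the arm or the gripper's body presses on something with over 40 N, if the wrist force passes 120 N, or if a joint passes its speed limit or range.

### The arm

A 6-joint arm with a two-finger parallel gripper is mounted at the origin on the work surface. World frame = base frame: x ahead of the robot, y to its left, z up, the work surface at z = 0. Lengths are in mm, angles in rad, forces in N, time in s.
With the tool pointing down it reaches from about 275 to 725 mm from the base axis. Payload 5.6 kg.
Tool frame: the origin (TCP) lies between the finger pads; the fingertips stand 22 mm ahead of it and the grasp point (between the pads) lies 3 mm ahead of it; z points along the fingers, x is the direction in which the jaws open and shut, and the axes are right-handed (so a half turn about z gives the same grasp; the last joint's range is limited). The gripper opens to 85 mm and grips with 20 to 120 N. Pads are 22 mm wide; open, the fingers measure 114 mm over their backs; the gripper's body (76 mm by 85 mm) begins 54 mm behind the grasp point. The pads swing forward as they close: fully open they stand 13 mm farther back than shut.
Start: joints at [-0.88, 0.255, 0.108, 0, -1.424, -0.285], TCP at [217.133, -505.318, 253.283] pointing down, gripper open.
Joint ranges: [-2.95, 2.95], [-1.21, 1.97], [-1.09, 1.5], [-2.87, 1.71], [-2.94, -0.07], [-3.05, 3.05]. Speed limits (rad/s): [2.57, 2.57, 3.14, 3.14, 3.14, 3.14].

### API

Orientations are given as a unit quaternion [x, y, z, w].
In Python, from station import telemetry, grab_frame, workorder gives the robot as it stands.
- The arm moves only by the shell command python3 -m crank 'ROWS'. ROWS is JSON, a list of rows, each a list of 7 numbers: the shift along the tool's x, y, z in cm, then the turn, a rotation vector about the tool's x, y, z in degrees, then the opening, from 0 (shut) to 1 (fully open). In form: [[tx, ty, tz, rx, ry, rz, gripper], ...]. A call has 1 to 5 rows; each row is the pose to reach, as a shift and turn from the pose commanded when the call began, along the tool's axes at that moment; what a row does not reach only later rows make up. A row lasts 1/12 s, in which the tool goes at most 41.7 mm and 7.16 degrees, less where a joint would pass 70% of its speed; a pose out of reach is approached as far as the arm can. A call with a gripper value outside its range is refused whole. The fingers move at their own pace and stop on an object; the grip force is fixed at half the most. Time passes only in rows, so rows that repeat a pose let the fingers close. It gives the time, the measured TCP pose, the force and the opening at its end, in the units of the state.
- telemetry.read_state(): the state, without advancing time (a new reading comes with each control period).
- grab_frame(name): name is "scene" or "top"; returns a dict with "img" (400x640x3 uint8, blue, green, red), "fx", "fy", "cx", "cy" (pixels), "k1" (the pictures are not rectified: a ray, as slopes to the right and down, at radius r is drawn at 1 + k1 r^2 times it, then the intrinsics apply), "R" (3x3) and "t" (3): a world point X has camera coordinates R X + t. Camera axes: x right, y down, z forward; pixel columns grow to the right and rows downward; lengths in mm; the calibration is good to about 2 mm. A picture is of the moment at which its call begins. There is no depth.
- workorder.close_job(): hands the job in, once; it reports no verdict.
The state is a dict: "time_s": time; "joints": joint angles; "qvel": joint speeds; "effort": joint torques, N m; "position": TCP position; "ee_rot": TCP orientation; "force": force on the tool from outside, world axes, zero at the start; "wrist_torque": the same for the moment, N m; "finger_gap": opening from 0.0 (shut) to 1.0 (fully open).
Only numpy, scipy, OpenCV 4.12 (cv2) and the standard library are available. Lean on these libraries where they do the work, as an engineer would, in place of code of your own. Each camera call takes 0.05 s, during which the arm holds its last target.

## Working session

There is one attempt and no reset: what is moved stays moved. The work goes in short steps, Python scripts to look and compute and a shell command to move; the robot and the scene stay as the last step left them, time stands still between calls to the robot, and variables do not carry over. Pictures are saved under pics/ and viewed, and the job is handed in when it is done.

```bash
ls -la; mkdir -p pics
cat > h.py <<'E'
import numpy as np, cv2
from station import telemetry, grab_frame, workorder
from scipy.spatial.transform import Rotation as Ro
def ray(f,u,v):
    x=(u-f['cx'])/f['fx'];y=(v-f['cy'])/f['fy']
    k=np.array([[f['fx'],0,f['cx']],[0,f['fy'],f['cy']],[0,0,1.]])
    p=cv2.undistortPoints(np.array([[[u,v]]],float),k,np.array([f['k1'],0,0,0.]))[0,0]
    R=np.array(f['R']);t=np.array(f['t'])
    return -R.T@t, R.T@np.array([p[0],p[1],1.])
def onz(f,u,v,z):
    o,d=ray(f,u,v); return o+d*(z-o[2])/d[2]
def proj(f,X):
    k=np.array([[f['fx'],0,f['cx']],[0,f['fy'],f['cy']],[0,0,1.]])
    return cv2.projectPoints(np.array(X,float).reshape(-1,3),cv2.Rodrigues(np.array(f['R'],float))[0],np.array(f['t'],float),k,np.array([f['k1'],0,0,0.]))[0].reshape(-1,2)
def tri(f1,p1,f2,p2):
    o1,d1=ray(f1,*p1);o2,d2=ray(f2,*p2)
    A=np.c_[d1,-d2];s=np.linalg.lstsq(A,o2-o1,rcond=None)[0]
    a=o1+s[0]*d1;b=o2+s[1]*d2
    return (a+b)/2,np.linalg.norm(a-b)
def st():
    s=telemetry.read_state();print(s['time_s'],np.round(s['position'],1),np.round(s['ee_rot'],4),np.round(s['force'],1),s['finger_gap'],np.round(s['joints'],2));return s
def totool(s,X):
    return Ro.from_quat(s['ee_rot']).as_matrix().T@(np.array(X)-s['position'])/10
E
python3 - <<'E'
from h import *
st()
for n in('scene','top'):
    f=grab_frame(n);cv2.imwrite(f'pics/{n}0.png',f['img']);print(n,f['fx'],f['k1'],np.round(-np.array(f['R']).T@f['t']))
    np.save(f'{n}0.npy',f,allow_pickle=True)
E
```

```text
total 12
drwxr-xr-x  3 agent agent 4096 Dec  7 05:26 .
drwxr-xr-x 23 root  root  4096 Dec  7 05:26 ..
drwxr-xr-x  2 agent agent 4096 Dec  7 05:26 pics
0.0 [ 217.  -504.9  252.4] [ 5.501e-01  8.351e-01  5.000e-04 -9.000e-04] [-0.5 -0.1  0.8] 1.0042756030447495 [-0.88  0.26  0.11 -0.   -1.42 -0.28]
scene 439.5243566701943 -0.012644109426575241 [1348. -276. 1042.]
top 410.0476959680342 0.033559041226414205 [ 522.  -61. 1167.]
```

View pics/scene0.png

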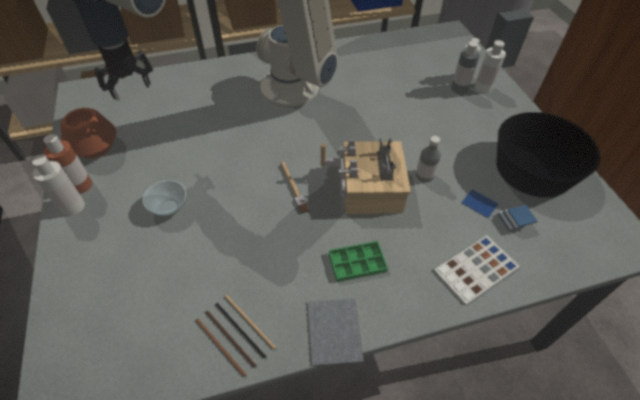

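View pics/top0.png

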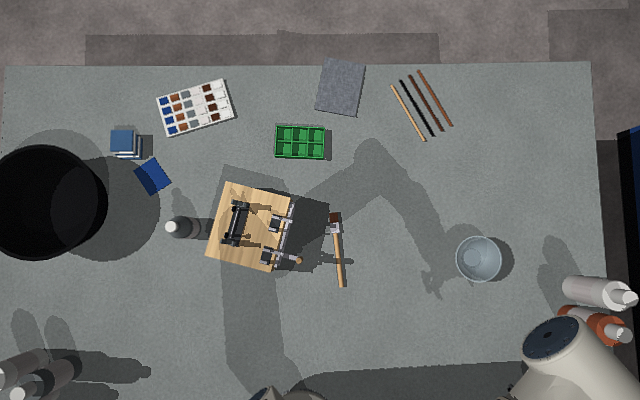

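Run:
```python
from h import *
f=np.load('top0.npy',allow_pickle=True).item();i=f['img'][165:305,155:365]
cv2.imwrite('pics/topz.png',cv2.resize(i,None,fx=3.8,fy=3.8,interpolation=cv2.INTER_CUBIC))
f2=np.load('scene0.npy',allow_pickle=True).item();i=f2['img'][125:225,265:425]
cv2.imwrite('pics/scz.png',cv2.resize(i,None,fx=5,fy=5,interpolation=cv2.INTER_CUBIC))
```

```text
(no output)
```

View pics/topz.png

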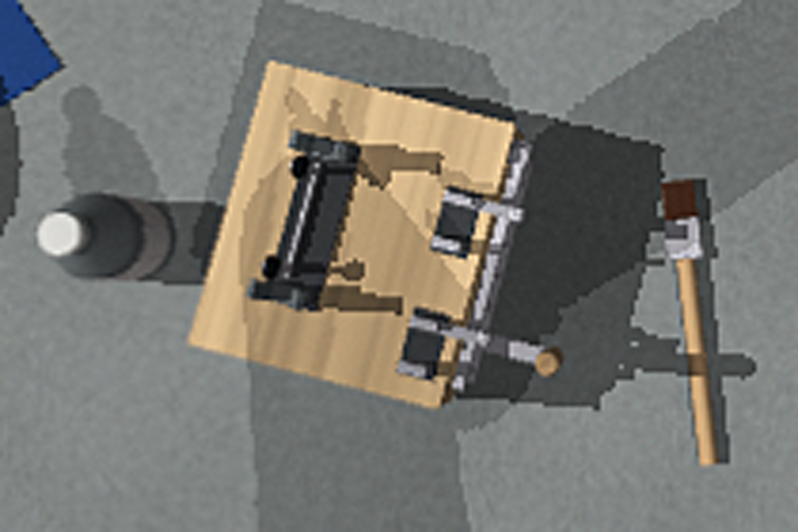

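View pics/scz.png

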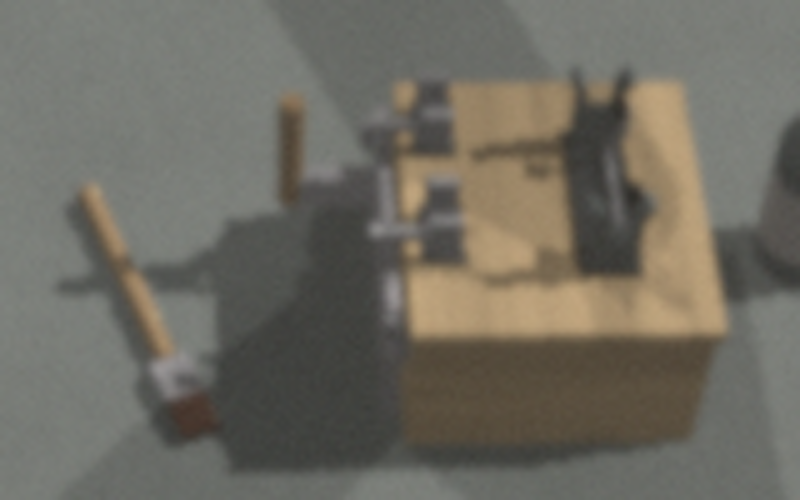

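Run:
```python
from h import *
f=np.load('top0.npy',allow_pickle=True).item()
g=np.load('scene0.npy',allow_pickle=True).item()
Z=lambda u,v:(155+(u+.5)/3.8-.5,165+(v+.5)/3.8-.5)
S=lambda u,v:(265+(u+.5)/5-.5,125+(v+.5)/5-.5)
C=[onz(f,*Z(*p),100) for p in((270,60),(515,125),(440,408),(188,345))]
for c in C:print(np.round(c,1))
D=[onz(g,*S(*p),100) for p in((727,335),(410,337),(395,85),(685,82))]
for c in D:print('sc',np.round(c,1))
hsv=cv2.cvtColor(f['img'],cv2.COLOR_BGR2HSV)
for name,ff in(('top',f),('scene',g)):
    hsv=cv2.cvtColor(ff['img'],cv2.COLOR_BGR2HSV)
    m=cv2.inRange(hsv,(8,70,60),(28,255,255))
    n,l,s,c=cv2.connectedComponentsWithStats(m)
    for k in range(1,n):
        if s[k,4]>25:
            pts=np.argwhere(l==k)[:,::-1].astype(np.float32)
            print(name,s[k],cv2.minAreaRect(pts),cv2.boxPoints(cv2.minAreaRect(pts)).round(1).tolist() if s[k,4]<20000 else'')
# grip top: two view
print('griptop',tri(f,Z(548,361),g,S(292,98)), onz(f,*Z(548,361),135))
for nm,p in dict(forkA1=(307,138),forkA2=(347,152),forkB1=(258,288),forkB2=(306,298)).items(): print(nm,np.round(onz(f,*Z(*p),154),1))
```

```text
[674.  184.6 100. ]
[627.4  15.7 100. ]
[436.   66.6 100. ]
[479.9 237.  100. ]
sc [671.8 186.8 100. ]
sc [625.4  16.3 100. ]
sc [433.1  69.9 100. ]
sc [478.4 242.2 100. ]
top [417  70  36  56 188] ((434.2794189453125, 97.63233947753906), (65.16946411132812, 2.9154748916625977), 59.03623962402344) [[416.29998779296875, 70.4000015258789], [418.79998779296875, 68.9000015258789], [452.29998779296875, 124.80000305175781], [449.79998779296875, 126.30000305175781]]
top [408  75  35  56 136] ((425.0588073730469, 102.76468658447266), (64.14047241210938, 2.0579824447631836), 59.03623962402344) [[407.70001220703125, 75.80000305175781], [409.3999938964844, 74.69999694824219], [442.3999938964844, 129.6999969482422], [440.70001220703125, 130.8000030517578]]
top [202  84   9   8  41] ((206.02943420410156, 87.6176528930664), (6.063390731811523, 7.518604278564453), 75.96376037597656) [[201.60000610351562, 85.5999984741211], [208.89999389648438, 83.80000305175781], [210.39999389648438, 89.5999984741211], [203.10000610351562, 91.5]]
top [390  85  36  57 199] ((407.4075927734375, 112.55488586425781), (
[... 8228 characters left out ...]
633590698242) [[207.3000030517578, 313.6000061035156], [208.6999969482422, 312.3999938964844], [254.60000610351562, 364.5], [253.3000030517578, 365.6000061035156]]
scene [197 319  48  57 211] ((220.49998474121094, 346.9999694824219), (73.10556030273438, 2.928560972213745), 49.398704528808594) [[195.60000610351562, 320.20001220703125], [197.8000030517578, 318.29998779296875], [245.39999389648438, 373.79998779296875], [243.1999969482422, 375.70001220703125]]
griptop (array([469.02858982,  -7.75590751, 143.19174424]), np.float64(1.708709925363091)) [468.38532152  -8.16078106 135.        ]
forkA1 [614.8 147.4 154. ]
forkA2 [605.4 121.3 154. ]
forkB1 [517.9 177.7 154. ]
forkB2 [511.2 146.8 154. ]
```

Run:
```python
from h import *
f=np.load('top0.npy',allow_pickle=True).item();i=f['img'][205:275,250:320]
cv2.imwrite('pics/cat.png',cv2.resize(i,(770,770)[:2] if 0 else (595,595),interpolation=cv2.INTER_CUBIC))
i=f['img'][190:255,205:270]
cv2.imwrite('pics/clip.png',cv2.resize(i,(585,585),interpolation=cv2.INTER_CUBIC))
```

```text
(no output)
```

View pics/cat.png

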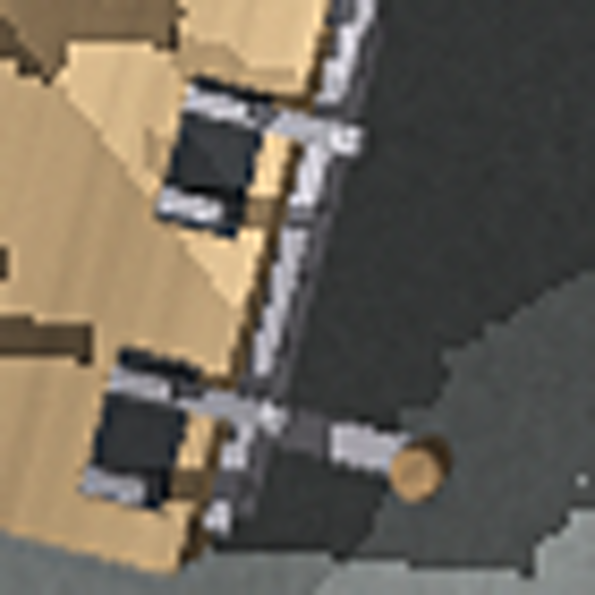

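View pics/clip.png

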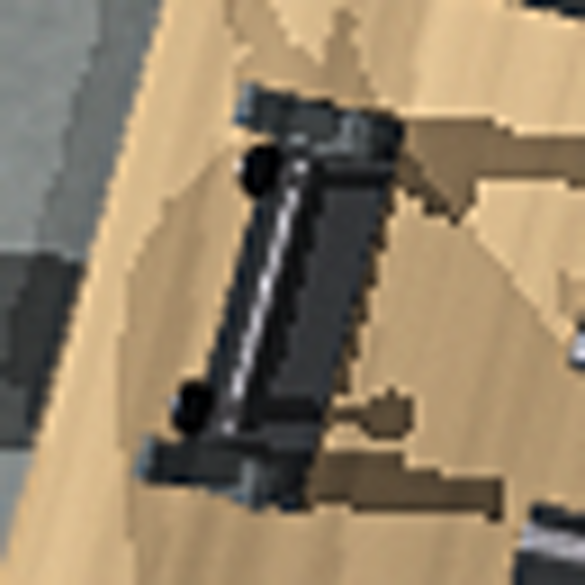

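```bash
cat >> h.py <<'E'
CAB=np.array([553.5,127.2]);YAW=np.deg2rad(-15.0)
ex=np.array([np.cos(YAW),np.sin(YAW)]);ey=np.array([-ex[1],ex[0]])
def cab(p): d=np.array(p)[:2]-CAB; return np.round([d@ex,d@ey],1)
def wor(x,y): return CAB+x*ex+y*ey
E
python3 - <<'E'
from h import *
f=np.load('top0.npy',allow_pickle=True).item()
g=np.load('scene0.npy',allow_pickle=True).item()
Q=lambda u,v:(250+(u+.5)/8.5-.5,205+(v+.5)/8.5-.5)
P=lambda u,v:(205+(u+.5)/9-.5,190+(v+.5)/9-.5)
S=lambda u,v:(265+(u+.5)/5-.5,125+(v+.5)/5-.5)
for n,p in dict(hear=(193,207),htab=(222,103),eear=(115,485),etab=(142,380)).items():
    w=onz(f,*Q(*p),130);print(n,w.round(1),cab(w))
for n,p in dict(forkP=(305,112),forkM=(202,465),P1=(250,100),P2=(360,125),M1=(150,450),M2=(255,480)).items():
    w=onz(f,*P(*p),154);print(n,w.round(1),cab(w))
for n,p in dict(M1=(577,73),M2=(628,71)).items():
    w=onz(g,*S(*p),154);print('sc',n,w.round(1),cab(w))
print('grip',cab(onz(f,*Q(415,470),135)),onz(f,*Q(415,470),135))
print('grip sc',cab(onz(g,*S(292,95),135)),onz(g,*S(292,95),135))
for a,b in((333.2,0),): pass
for u,v,n in((341,286.5,'tail'),(335.1,233,'handle front?'),(338.05,259.5,'mid'),(333.2,217.1,'brist'),):
    w=onz(f,u,v,7);print(n,w.round(1),cab(w))
for u,v,n in((282.2,162.5,'tail'),(297.5,195.2,'front'),(303.4,207.8,'brist')):
    w=onz(g,u,v,7);print('sc',n,w.round(1),cab(w))
E
```

```text
hear [545.4  58.8 130. ] [  9.8 -68.2]
htab [576.1  50.3 130. ] [ 41.8 -68.5]
eear [464.1  81.4 130. ] [-74.5 -67.3]
etab [494.6  73.7 130. ] [-43. -67.]
forkP [612.1 139.9 154. ] [53.3 27.4]
forkM [515.8 166.8 154. ] [-46.6  28.5]
P1 [615.6 155.  154. ] [52.8 42.9]
P2 [608.4 124.7 154. ] [53.7 11.8]
M1 [520.1 181.  154. ] [-46.2  43.3]
M2 [511.6 152.3 154. ] [-46.9  13.4]
sc M1 [504.5 154.9 154. ] [-54.5  14.1]
sc M2 [510.9 184.1 154. ] [-55.8  43.9]
grip [ -48.  -151.8] [467.85189693  -7.01455684 135.        ]
grip sc [ -57.6 -151. ] [458.80997129  -3.76555952 135.        ]
tail [ 387.  -118.4    7. ] [ -97.3 -280.3]
handle front? [ 535. -104.    7.] [  42.  -228.1]
mid [ 461.1 -111.3    7. ] [ -27.5 -254.3]
brist [579.8 -99.2   7. ] [  84.  -211.9]
sc tail [ 380.9 -116.2    7. ] [-103.8 -279.7]
sc front [ 525.7 -102.1    7. ] [  32.5 -228.7]
sc brist [577.  -97.1   7. ] [  80.7 -210.6]
```

```bash
cat >> h.py <<'E'
def go(x,y,z,th):
    s=st(); R0=Ro.from_quat(s['ee_rot']); t=np.deg2rad(th)
    xa=np.array([np.cos(t),np.sin(t),0]);za=np.array([0,0,-1.]);R1=Ro.from_matrix(np.c_[xa,np.cross(za,xa),za])
    d=R0.inv().apply(np.array([x,y,z])-s['position'])/10
    r=(R0.inv()*R1).as_rotvec(degrees=True)
    print('ROW',np.round(d,2),np.round(r,1))
E
python3 - <<'E'
from h import *
go(461,-111,130,95.7)
print(wor(3,28.3),wor(-64.6,-67.8),wor(20.2,-67.8))
E
```

```text
0.1 [ 217.  -504.9  252.5] [ 5.502e-01  8.351e-01  4.000e-04 -7.000e-04] [-0.3  0.2 -0.1] 0.9984329583046653 [-0.88  0.26  0.11 -0.   -1.42 -0.28]
ROW [26.55 37.97 12.29] [-0.  -0.1 17.5]
[563.72235646 153.75924375] [473.55326036  78.42993929] [555.46377043  56.48208427]
```

```bash
R='python3 -m crank'; python3 -m crank '[[26.5,38,10,0,0,17.5,0.6],[26.5,38,10,0,0,17.5,0.6],[26.5,38,10,0,0,17.5,0.6],[26.5,38,10,0,0,17.5,0.6],[26.5,38,10,0,0,17.5,0.6]]'; python3 -c "
from h import *
go(461,-111,130,95.7)"
```

```text
time_s: 0.52
position: [321.0, -337.3, 210.3]
ee_rot: [0.671, 0.741, 0.0, -0.0]
force: [1.4, -0.7, 0.3]
finger_gap: 0.599
0.5167 [ 321.  -337.3  210.3] [ 6.712e-01  7.413e-01  1.000e-04 -3.000e-04] [ 1.4 -0.7  0.3] 0.599341968959149 [-0.47  0.11 -0.19 -0.   -1.28 -1.  ]
ROW [21.13 16.18  8.04] [-0. -0. -0.]
```

```bash
python3 -m crank '[[21.1,16.2,8,0,0,0,0.6],[21.1,16.2,8,0,0,0,0.6],[21.1,16.2,8,0,0,0,0.6],[21.1,16.2,8,0,0,0,0.6],[21.1,16.2,8,0,0,0,0.6]]'; python3 -m crank '[[0,0,0,0,0,0,0.6]]'
python3 - <<'E'
from h import *
go(461,-111,130,95.7)
for n in('top','scene'):
    f=grab_frame(n);np.save(f'{n}1.npy',f,allow_pickle=True)
    i=f['img'][170:310,270:410] if n=='top' else f['img'][100:240,220:360]
    cv2.imwrite(f'pics/{n}1.png',cv2.resize(i,(590,590),interpolation=cv2.INTER_CUBIC))
E
```

```text
time_s: 0.93
position: [426.1, -167.5, 150.5]
ee_rot: [0.671, 0.742, 0.0, -0.0]
force: [0.5, -0.7, -0.3]
finger_gap: 0.605
time_s: 1.02
position: [427.1, -164.5, 148.6]
ee_rot: [0.669, 0.743, -0.0, -0.002]
force: [-0.2, -0.9, -0.2]
finger_gap: 0.598
1.0167 [ 427.1 -164.5  148.6] [ 6.689e-01  7.433e-01 -3.000e-04 -1.700e-03] [-0.2 -0.9 -0.2] 0.5978986588453867 [-0.03  0.14 -0.31 -0.   -1.12 -1.44]
ROW [4.96 3.94 1.86] [-0.2 -0.1  0.3]
```

View pics/top1.png

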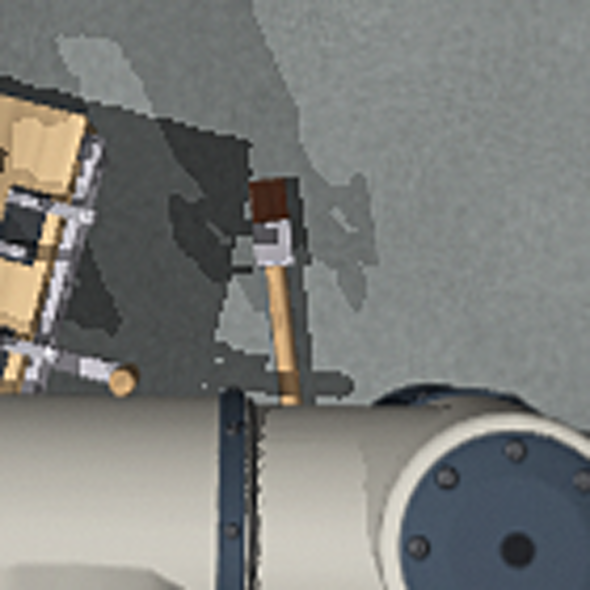

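View pics/scene1.png

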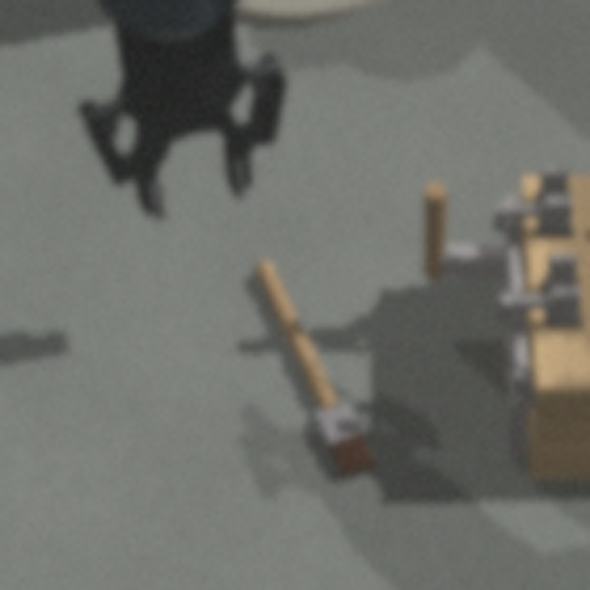

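```bash
python3 -m crank '[[5,3.9,6.8,0,0,0,0.6],[5,3.9,6.8,0,0,0,0.6],[5,3.9,6.8,0,0,0,0.6],[5,3.9,6.8,0,0,0,0.6]]'
python3 - <<'E'
from h import *
s=st();go(460,-111,25,95.7)
f=grab_frame('scene');print(proj(f,[s['position'],s['position']+[0,0,-22],[460,-111,7]]))
i=f['img'][130:215,250:350]
cv2.imwrite(f'pics/s2.png',cv2.resize(i,None,fx=7,fy=7,interpolation=cv2.INTER_CUBIC))
E
```

```text
time_s: 1.45
position: [458.3, -115.6, 81.0]
ee_rot: [0.671, 0.742, -0.002, -0.002]
force: [-0.1, -0.1, 0.9]
finger_gap: 0.605
1.45 [ 458.3 -115.6   81. ] [ 0.6706  0.7418 -0.0016 -0.0017] [-0.1 -0.1  0.9] 0.6051697928035832 [ 0.09  0.24 -0.38 -0.   -0.95 -1.56]
1.45 [ 458.3 -115.6   81. ] [ 0.6706  0.7418 -0.0016 -0.0017] [-0.1 -0.1  0.9] 0.6051697928035832 [ 0.09  0.24 -0.38 -0.   -0.95 -1.56]
ROW [0.44 0.24 5.6 ] [-0.3 -0.   0.1]
[[286.74202685 163.66949782]
 [287.11753048 168.66175819]
 [289.5400672  180.04175758]]
```

View pics/s2.png

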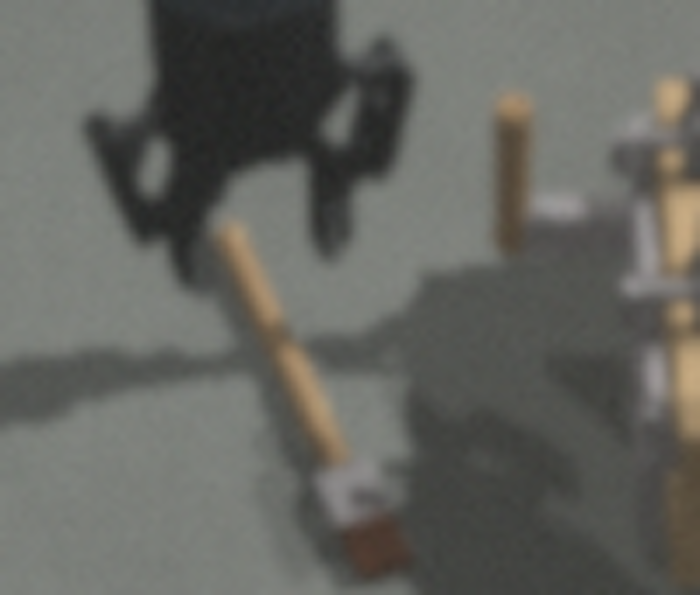

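```bash
python3 -m crank '[[0.5,0.1,4.2,0,0,0,0.6],[0.5,0.1,4.2,0,0,0,0.6],[0.5,0.1,5.5,0,0,0,0.6],[0.5,0.1,5.5,0,0,0,0.6]]'; python3 -c "
from h import *
go(459,-111,25,95.7)"
```

```text
time_s: 1.83
position: [459.3, -111.9, 28.2]
ee_rot: [0.671, 0.741, -0.001, -0.0]
force: [-0.6, -0.1, 0.5]
finger_gap: 0.6
1.8333 [ 459.3 -111.9   28.2] [ 6.713e-01  7.412e-01 -5.000e-04 -4.000e-04] [-0.6 -0.1  0.5] 0.6004121356055823 [ 0.09  0.31 -0.45  0.   -0.81 -1.57]
ROW [ 0.1  -0.02  0.32] [-0.1  0.  -0. ]
```

```bash
python3 -m crank '[[0.1,0,0.1,0,0,0,0.6],[0.1,0,0.1,0,0,0,0.05],[0.1,0,0.1,0,0,0,0.05],[0.1,0,0.1,0,0,0,0.05],[0.1,0,0.1,0,0,0,0.05]]';python3 -m crank '[[0,0,0,0,0,0,0.05],[0,0,0,0,0,0,0.05],[0,0,0,0,0,0,0.05]]'; python3 -c "
from h import *
go(459,-111,25,95.7)"
```

```text
time_s: 2.25
position: [460.6, -109.9, 28.4]
ee_rot: [0.671, 0.742, 0.0, 0.001]
force: [-1.3, 0.5, 7.1]
finger_gap: 0.129
time_s: 2.5
position: [460.6, -109.9, 28.3]
ee_rot: [0.671, 0.742, 0.0, 0.001]
force: [-1.6, 1.1, 7.7]
finger_gap: 0.132
2.5 [ 460.6 -109.9   28.3] [6.705e-01 7.419e-01 4.000e-04 7.000e-04] [-1.6  1.1  7.7] 0.13163440981328667 [ 0.1   0.31 -0.46  0.   -0.81 -1.57]
ROW [-0.09 -0.17  0.33] [0.1 0.  0.1]
```

```bash
python3 -m crank '[[0,0,-0.1,0,0,0,0.35],[0,0,-0.1,0,0,0,0.35],[0,0,0.3,0,0,0,0.35],[0,0,0.3,0,0,0,0.35]]'; python3 -c "
from h import *
go(459,-111,25,95.7)"
```

```text
time_s: 2.83
position: [459.5, -109.7, 23.4]
ee_rot: [0.671, 0.742, -0.0, -0.0]
force: [-0.1, -0.3, -0.8]
finger_gap: 0.351
2.8333 [ 459.5 -109.7   23.4] [ 6.708e-01  7.416e-01 -3.000e-04 -4.000e-04] [-0.1 -0.3 -0.8] 0.35137490672573923 [ 0.1   0.31 -0.46 -0.   -0.8  -1.57]
ROW [-0.13 -0.06 -0.16] [-0.1 -0.   0. ]
```

```bash
python3 -m crank '[[0,0,0,0,0,0,0.05],[0,0,0,0,0,0,0.05],[0,0,0,0,0,0,0.05],[0,0,0,0,0,0,0.05],[0,0,0,0,0,0,0.05]]'; python3 -c "
from h import *
go(459,-111,25,95.7)"
```

```text
time_s: 3.25
position: [459.9, -109.7, 24.0]
ee_rot: [0.671, 0.742, -0.0, -0.0]
force: [0.8, -0.4, -0.0]
finger_gap: 0.137
3.25 [ 459.9 -109.7   24. ] [ 0.6707  0.7417 -0.     -0.    ] [ 0.8 -0.4 -0. ] 0.13719044668617714 [ 0.1   0.31 -0.46 -0.   -0.8  -1.57]
ROW [-0.12 -0.11 -0.1 ] [-0.  -0.   0.1]
```

```bash
python3 -m crank '[[0,0,-4,0,0,0,0.05],[0,0,-8,0,0,0,0.05],[0,0,-12,0,0,0,0.05],[0,0,-16,0,0,0,0.05],[0,0,-18,0,0,0,0.05]]'; python3 -c "
from h import *
go(563.7,153.8,215,75)
f=grab_frame('scene')
cv2.imwrite('pics/s3.png',cv2.resize(f['img'][80:225,230:400],None,fx=4.5,fy=4.5,interpolation=cv2.INTER_CUBIC))
"
```

```text
time_s: 3.67
position: [461.6, -110.2, 209.4]
ee_rot: [0.671, 0.742, 0.002, 0.003]
force: [1.2, 0.6, -0.7]
finger_gap: 0.133
3.6667 [ 461.6 -110.2  209.4] [0.6706 0.7418 0.0021 0.0031] [ 1.2  0.6 -0.7] 0.13287439543658203 [ 0.1   0.12 -0.17  0.   -1.27 -1.57]
ROW [25.24 12.82 -0.51] [ 0.4  0.  20.8]
```

View pics/s3.png

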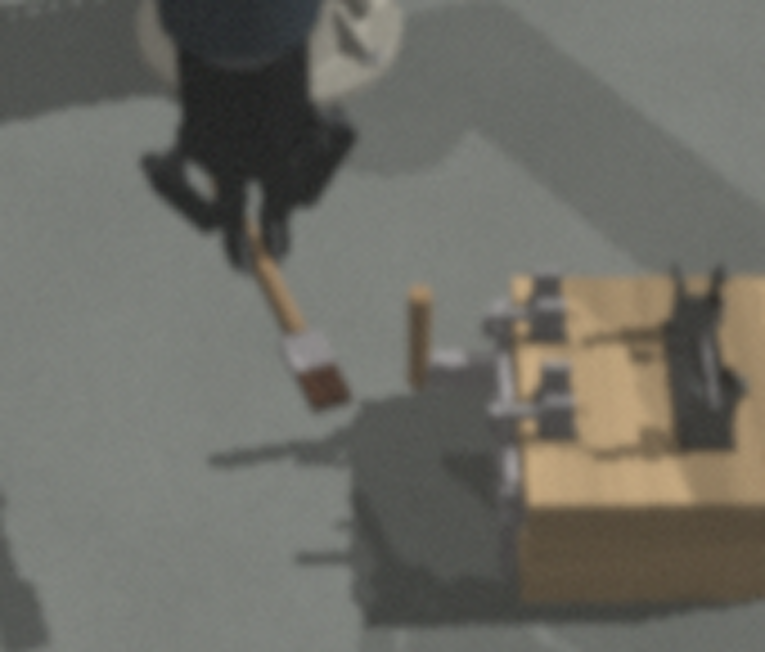

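```bash
python3 -m crank '[[25.2,12.8,-0.8,0,0,20.8,0.05],[25.2,12.8,-0.8,0,0,20.8,0.05],[25.2,12.8,-0.8,0,0,20.8,0.05],[25.2,12.8,-0.8,0,0,20.8,0.05],[25.2,12.8,-0.8,0,0,20.8,0.05]]';  python3 -c "
from h import *
go(563.7,153.8,215,75)
"
```

```text
time_s: 4.13
position: [531.5, 75.9, 209.6]
ee_rot: [0.794, 0.608, -0.0, -0.0]
force: [1.5, -0.4, 0.2]
finger_gap: 0.131
4.1333 [531.5  75.9 209.6] [ 7.942e-01  6.076e-01 -0.000e+00 -1.000e-04] [ 1.5 -0.4  0.2] 0.1313145808319833 [ 0.43  0.25 -0.01 -0.   -1.31 -2.27]
ROW [ 8.36  1.07 -0.54] [-0.  -0.  -0.2]
```

```bash
python3 -m crank '[[8.3,1.1,-0.5,0,0,0,0.05],[8.3,1.1,-0.5,0,0,0,0.05],[8.3,1.1,-0.5,0,0,0,0.05],[8.3,1.1,-0.5,0,0,0,0.05]]';  python3 -c "
from h import *
s=st();go(563.7,153.8,200,75)
f=grab_frame('scene')
print(proj(f,[s['position'],s['position']+[0,0,-17]]))
cv2.imwrite('pics/s4.png',cv2.resize(f['img'][95:225,320:460],None,fx=4.5,fy=4.5,interpolation=cv2.INTER_CUBIC))
f=grab_frame('top')
cv2.imwrite('pics/t4.png',cv2.resize(f['img'][165:285,190:330],None,fx=4.5,fy=4.5,interpolation=cv2.INTER_CUBIC))
"
```

```text
time_s: 4.47
position: [563.7, 153.5, 213.3]
ee_rot: [0.793, 0.609, -0.001, -0.0]
force: [-0.8, -1.1, -0.8]
finger_gap: 0.136
4.4667 [563.7 153.5 213.3] [ 7.928e-01  6.095e-01 -8.000e-04 -3.000e-04] [-0.8 -1.1 -0.8] 0.13624841429142617 [ 0.53  0.34  0.12 -0.   -1.36 -2.36]
4.4667 [563.7 153.5 213.3] [ 7.928e-01  6.095e-01 -8.000e-04 -3.000e-04] [-0.8 -1.1 -0.8] 0.13624841429142617 [ 0.53  0.34  0.12 -0.   -1.36 -2.36]
ROW [ 0.03 -0.01  1.33] [-0.1  0.1  0.1]
[[389.8483414  138.00234451]
 [389.03032124 142.53454429]]
```

View pics/s4.png

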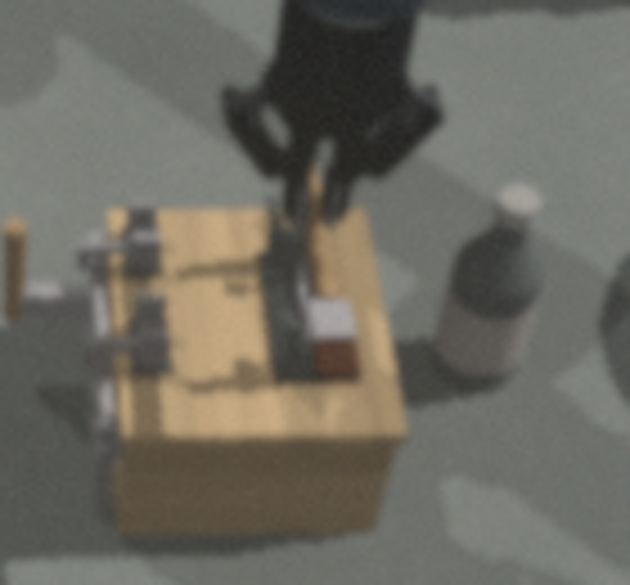

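View pics/t4.png

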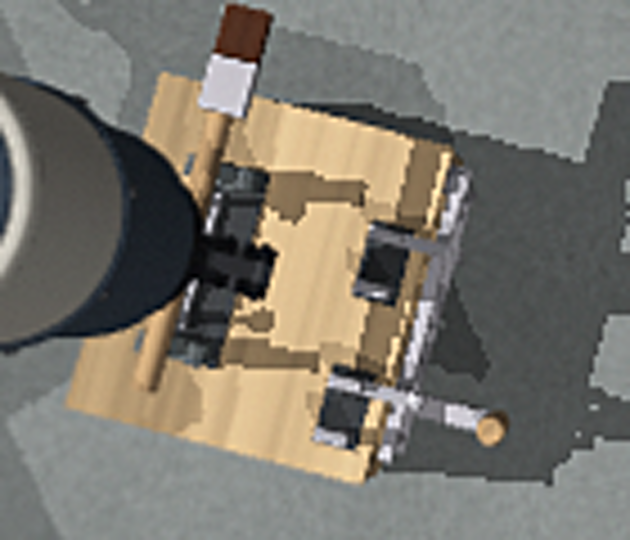

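Run:
```python
from h import *
f=np.load('top0.npy',allow_pickle=True).item()
g=np.load('scene0.npy',allow_pickle=True).item()
T=lambda u,v:(190+(u+.5)/4.5-.5,165+(v+.5)/4.5-.5)
S=lambda u,v:(320+(u+.5)/4.5-.5,95+(v+.5)/4.5-.5)
for p in((150,389),(221,114),(180,270)): w=onz(f,*T(*p),196.3);print(w.round(1),cab(w))
for p in((313,172),(322,300)): w=onz(g,*S(*p),196.3);print('s',w.round(1),cab(w))
print(tri(f,T(221,114),g,S(322,300)))
print(cab((563.7,153.5)))
```

```text
[493.3 166.4 196.3] [-68.3  22.3]
[637.2 131.1 196.3] [79.8 25.4]
[555.  151.7 196.3] [-4.9 24. ]
s [527.7 168.3 196.3] [-35.6  33. ]
s [631.2 132.8 196.3] [73.6 25.5]
(array([636.41437493, 129.87549751, 202.46206467]), np.float64(0.05285175483701552))
[ 3. 28.]
```

```bash
python3 -m crank '[[0.35,0,2,0,0,1,0.05],[0.35,0,2.8,0,0,1,0.05],[0.35,0,2.8,0,0,1,0.05]]';  python3 -c "
from h import *
s=st();go(563.7,153.8,200,75);print(cab(s['position']))
f=grab_frame('scene')
cv2.imwrite('pics/s5.png',cv2.resize(f['img'][110:210,340:440],None,fx=6,fy=6,interpolation=cv2.INTER_CUBIC))
f=grab_frame('top')
cv2.imwrite('pics/t5.png',cv2.resize(f['img'][165:265,195:295],None,fx=6,fy=6,interpolation=cv2.INTER_CUBIC))
"
```

```text
time_s: 4.82
position: [562.8, 153.4, 184.4]
ee_rot: [0.799, 0.601, -0.002, -0.001]
force: [-0.5, -0.5, -0.8]
finger_gap: 0.132
4.8167 [562.8 153.4 184.4] [ 7.992e-01  6.011e-01 -2.300e-03 -7.000e-04] [-0.5 -0.5 -0.8] 0.13207651765094205 [ 0.53  0.35  0.07 -0.   -1.29 -2.38]
4.8167 [562.8 153.4 184.4] [ 7.992e-01  6.011e-01 -2.300e-03 -7.000e-04] [-0.5 -0.5 -0.8] 0.13207651765094205 [ 0.53  0.35  0.07 -0.   -1.29 -2.38]
ROW [ 0.06  0.07 -1.56] [-0.2  0.2 -1.1]
[ 2.2 27.7]
```

View pics/s5.png

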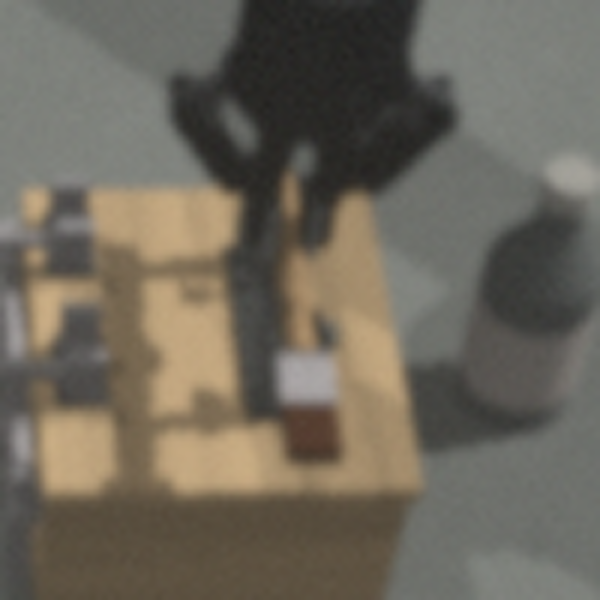

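View pics/t5.png

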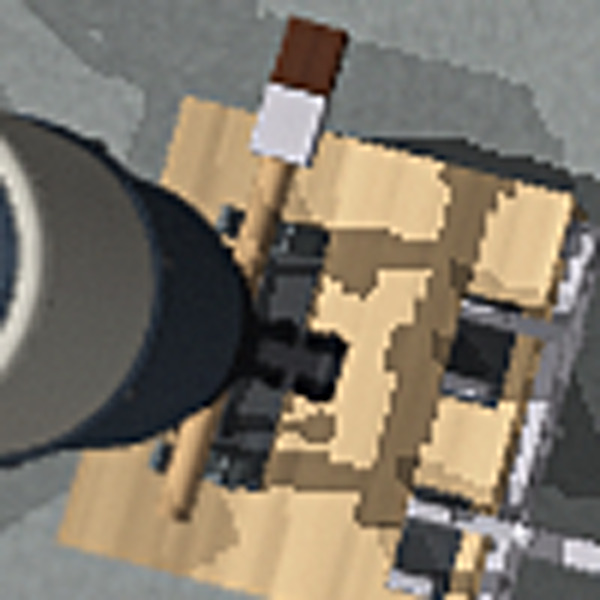

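```bash
python3 -m crank '[[0,0,0,0,0,0,0.05],[0,0,0,0,0,0,0.05]]';  python3 -c "
from h import *
s=st();print(cab(s['position']))
f=grab_frame('top')
s=st()
cv2.imwrite('pics/t6.png',cv2.resize(f['img'][190:255,210:275],None,fx=9,fy=9,interpolation=cv2.INTER_CUBIC))
"
```

```text
time_s: 5.08
position: [564.8, 154.6, 187.7]
ee_rot: [0.799, 0.601, 0.001, 0.0]
force: [0.1, -0.3, -0.6]
finger_gap: 0.132
5.0833 [564.8 154.6 187.7] [7.989e-01 6.014e-01 8.000e-04 2.000e-04] [ 0.1 -0.3 -0.6] 0.1322336925124577 [ 0.53  0.35  0.07  0.   -1.29 -2.39]
[ 3.9 29.4]
5.1333 [564.8 154.7 187.6] [7.989e-01 6.014e-01 7.000e-04 2.000e-04] [ 0.  -0.3 -1. ] 0.1308926203173265 [ 0.53  0.35  0.07  0.   -1.29 -2.39]
```

View pics/t6.png

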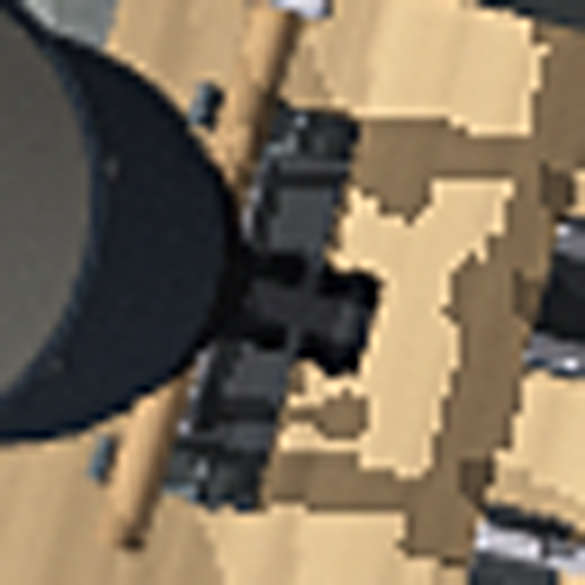

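```bash
python3 -m crank '[[0,0,0.4,0,0,0.3,0.05],[0,0,0.8,0,0,0.3,0.05],[0,0,1.2,0,0,0.3,0.05],[0,0,1.2,0,0,0.3,0.05],[0,0,1.2,0,0,0.3,0.05]]';  python3 -c "
from h import *
s=st();print(cab(s['position']))
f=grab_frame('top')
cv2.imwrite('pics/t7.png',cv2.resize(f['img'][190:255,210:275],None,fx=9,fy=9,interpolation=cv2.INTER_CUBIC))
f=grab_frame('scene')
cv2.imwrite('pics/s7.png',cv2.resize(f['img'][130:190,350:410],None,fx=9,fy=9,interpolation=cv2.INTER_CUBIC))
"
```

```text
time_s: 5.55
position: [564.2, 154.7, 174.1]
ee_rot: [0.8, 0.599, -0.001, -0.0]
force: [-0.8, -0.0, -0.7]
finger_gap: 0.131
5.55 [564.2 154.7 174.1] [ 8.004e-01  5.994e-01 -5.000e-04 -1.000e-04] [-0.8 -0.  -0.7] 0.13085191722766334 [ 0.53  0.36  0.05  0.   -1.26 -2.39]
[ 3.2 29.4]
```

View pics/t7.png

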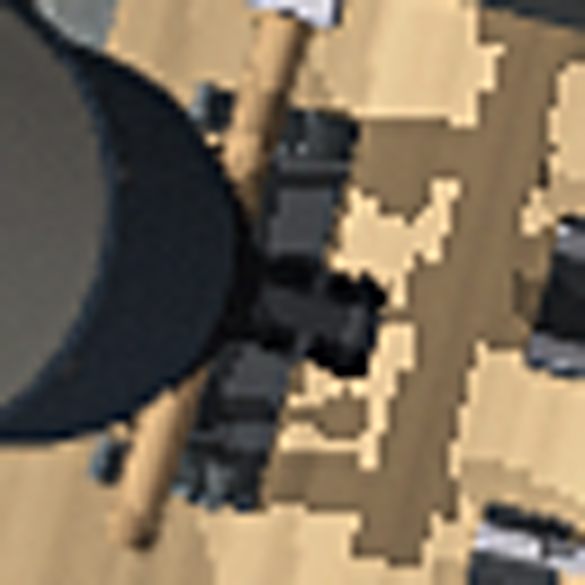

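View pics/s7.png

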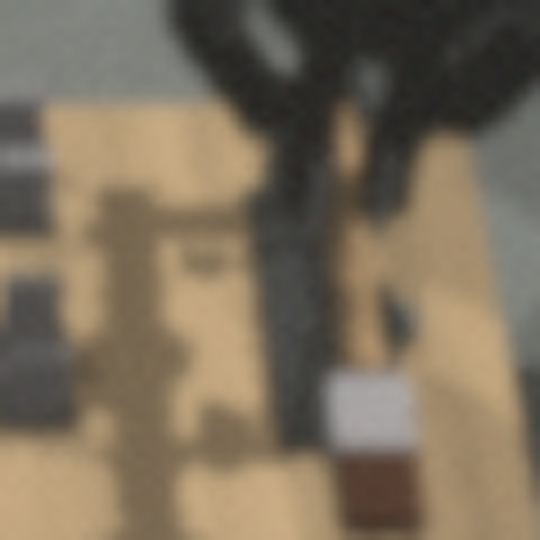

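```bash
python3 -m crank '[[0,0,0.4,0,0,0,0.05],[0,0,0.8,0,0,0,0.05],[0,0,1,0,0,0,0.05],[0,0,1,0,0,0,0.05]]';  python3 -c "
from h import *
s=st();print(cab(s['position']))
"
```

```text
time_s: 5.98
position: [564.7, 153.4, 165.6]
ee_rot: [0.8, 0.6, -0.0, 0.001]
force: [-1.7, -3.6, 4.6]
finger_gap: 0.128
5.9833 [564.7 153.4 165.6] [ 8.004e-01  5.995e-01 -5.000e-04  1.300e-03] [-1.7 -3.6  4.6] 0.1276523548249762 [ 0.53  0.36  0.03  0.   -1.24 -2.39]
[ 4.  28.2]
```

```bash
python3 -m crank '[[0,0,0.4,0,0,0,0.05],[0,0,0.8,0,0,0,0.05],[0,0,0.8,0,0,0,0.05]]';  python3 -c "
from h import *
s=st();print(cab(s['position']))
"
```

```text
time_s: 6.23
position: [564.4, 153.3, 156.3]
ee_rot: [0.8, 0.6, -0.001, 0.001]
force: [1.4, -4.6, -0.7]
finger_gap: 0.134
6.2333 [564.4 153.3 156.3] [ 0.8004  0.5995 -0.001   0.001 ] [ 1.4 -4.6 -0.7] 0.13397981857781985 [ 0.53  0.37  0.02  0.   -1.22 -2.39]
[ 3.7 28. ]
```

```bash
python3 -m crank '[[-0.1,0,0.4,0,0,0,0.05],[-0.1,0,0.6,0,0,0,0.05],[-0.1,0,0.8,0,0,0,0.05],[-0.1,0,0.8,0,0,0,0.05]]';  python3 -c "
from h import *
s=st();print(cab(s['position']))
"
```

```text
time_s: 6.57
position: [564.2, 154.0, 150.8]
ee_rot: [0.8, 0.6, 0.001, 0.0]
force: [-6.2, -1.8, 13.2]
finger_gap: 0.132
6.5667 [564.2 154.  150.8] [8.003e-01 5.996e-01 7.000e-04 4.000e-04] [-6.2 -1.8 13.2] 0.13197517797332556 [ 0.53  0.37  0.01  0.   -1.21 -2.39]
[ 3.4 28.7]
```

```bash
python3 -m crank '[[0,0,0.15,0,0,0,0.05],[0,0,0.15,0,0,0,0.05]]';  python3 -c "
from h import *
s=st();print(cab(s['position']))
f=grab_frame('top')
cv2.imwrite('pics/t8.png',cv2.resize(f['img'][190:255,210:275],None,fx=9,fy=9,interpolation=cv2.INTER_CUBIC))
f=grab_frame('scene')
cv2.imwrite('pics/s8.png',cv2.resize(f['img'][130:190,350:410],None,fx=9,fy=9,interpolation=cv2.INTER_CUBIC))
"
```

```text
time_s: 6.73
position: [564.3, 154.0, 150.7]
ee_rot: [0.8, 0.6, 0.001, 0.001]
force: [-8.6, -1.9, 20.3]
finger_gap: 0.13
6.7333 [564.3 154.  150.7] [8.002e-01 5.997e-01 1.200e-03 7.000e-04] [-8.6 -1.9 20.3] 0.12953121627430525 [ 0.53  0.37  0.01  0.   -1.2  -2.39]
[ 3.5 28.7]
```

View pics/t8.png

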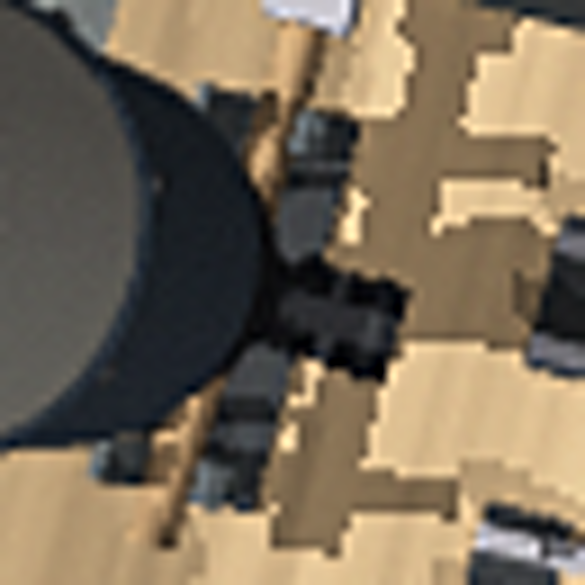

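View pics/s8.png

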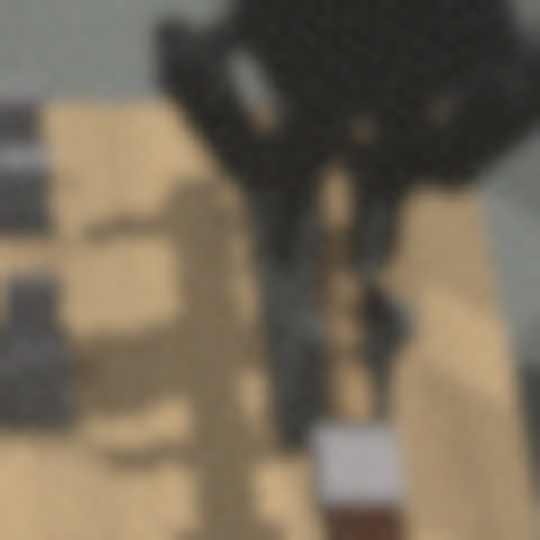

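```bash
python3 -m crank '[[0,0,-0.2,0,0,0,0.05],[0,0,-0.3,0,0,0,0.4],[0,0,-0.3,0,0,0,0.4],[0,0,-0.3,0,0,0,0.4]]'; python3 -m crank '[[0,0,-3,0,0,0,0.4],[0,0,-6,0,0,0,0.4],[0,0,-6,0,0,0,0.4]]';   python3 -c "
from h import *
print(wor(-64.6,-67.8));go(*wor(-64.6,-67.8),215,165)
f=grab_frame('scene')
cv2.imwrite('pics/s9.png',cv2.resize(f['img'][130:190,350:410],None,fx=9,fy=9,interpolation=cv2.INTER_CUBIC))
"
```

```text
time_s: 7.17
position: [564.0, 154.2, 149.5]
ee_rot: [0.8, 0.599, -0.0, -0.0]
force: [-0.3, 0.7, 0.2]
finger_gap: 0.396
time_s: 7.42
position: [567.0, 154.5, 216.0]
ee_rot: [0.8, 0.6, 0.005, 0.002]
force: [0.2, -0.5, 1.9]
finger_gap: 0.399
[473.55326036  78.42993929]
7.4167 [567.  154.5 216. ] [0.8003 0.5996 0.0045 0.0019] [ 0.2 -0.5  1.9] 0.3992040756552809 [ 0.53  0.34  0.12  0.   -1.35 -2.39]
ROW [-9.93 -6.83 -0.01] [  0.6   0.2 -91.3]
```

View pics/s9.png

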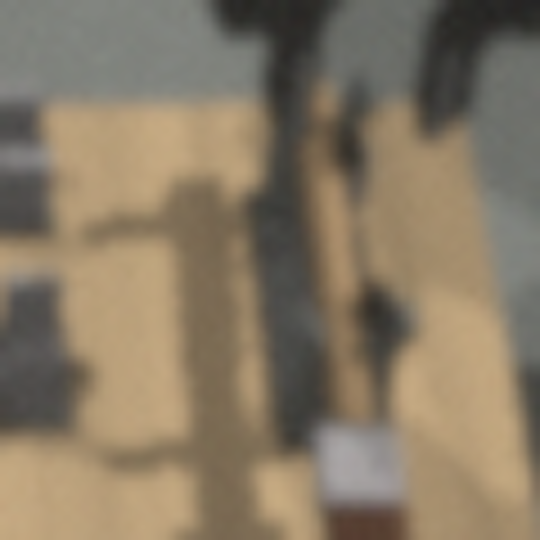

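```bash
python3 -m crank '[[-10,-6.8,0,0,0,-35,0.7],[-10,-6.8,0,0,0,-35,0.7],[-10,-6.8,0,0,0,-35,0.7],[-10,-6.8,0,0,0,-35,0.7],[-10,-6.8,0,0,0,-35,0.7]]'; python3 -c "
from h import *
go(*wor(-64.6,-67.8),215,165)"
python3 -m crank '[[0,0,0,0,0,-35,0.7],[0,0,0,0,0,-35,0.7],[0,0,0,0,0,-35,0.7],[0,0,0,0,0,-35,0.7],[0,0,0,0,0,-35,0.7]]'; python3 -c "
from h import *
go(*wor(-64.6,-67.8),165,165)"
```

```text
time_s: 7.88
position: [469.0, 75.9, 209.6]
ee_rot: [0.581, 0.814, -0.0, -0.0]
force: [0.2, -0.1, 0.5]
finger_gap: 0.702
7.8833 [469.   75.9 209.6] [ 5.811e-01  8.139e-01 -2.000e-04 -4.000e-04] [ 0.2 -0.1  0.5] 0.7023588535376849 [ 0.49  0.13 -0.16 -0.   -1.28 -1.73]
ROW [ 0.09  0.51 -0.54] [ -0.   -0.  -56.1]
time_s: 8.3
position: [470.4, 77.1, 209.1]
ee_rot: [0.309, 0.951, -0.0, -0.001]
force: [-0.5, -0.1, 0.2]
finger_gap: 0.698
8.3 [470.4  77.1 209.1] [ 3.090e-01  9.511e-01 -3.000e-04 -7.000e-04] [-0.5 -0.1  0.2] 0.6984950228900756 [ 0.49  0.13 -0.16 -0.   -1.28 -1.12]
ROW [-0.18  0.29  4.41] [ -0.   -0.1 -21. ]
```

```bash
python3 -m crank '[[-0.2,0.3,4,0,0,-21,0.7],[-0.2,0.3,4,0,0,-21,0.7],[-0.2,0.3,4,0,0,-21,0.7],[-0.2,0.3,4,0,0,-21,0.7],[-0.2,0.3,4,0,0,-21,0.7]]'; python3 -c "
from h import *
s=st();print(cab(s['position']))
go(*wor(-64.6,-67.8),132,165)
f=grab_frame('top')
print(proj(f,[s['position']+[0,0,-22]]))
cv2.imwrite('pics/t10.png',cv2.resize(f['img'][190:290,220:320],None,fx=5.5,fy=5.5,interpolation=cv2.INTER_CUBIC))
f=grab_frame('scene')
print(proj(f,[s['position']+[0,0,-22]]))
cv2.imwrite('pics/s10.png',cv2.resize(f['img'][110:190,310:410],None,fx=7,fy=7,interpolation=cv2.INTER_CUBIC))
"
```

```text
time_s: 8.72
position: [474.0, 78.4, 169.5]
ee_rot: [0.135, 0.991, -0.0, -0.0]
force: [-0.2, -0.4, -0.2]
finger_gap: 0.701
8.7167 [474.   78.4 169.5] [ 1.353e-01  9.908e-01 -2.000e-04 -4.000e-04] [-0.2 -0.4 -0.2] 0.7008812726928392 [ 0.49  0.16 -0.23 -0.   -1.18 -0.76]
[-64.1 -67.8]
8.7167 [474.   78.4 169.5] [ 1.353e-01  9.908e-01 -2.000e-04 -4.000e-04] [-0.2 -0.4 -0.2] 0.7008812726928392 [ 0.49  0.16 -0.23 -0.   -1.18 -0.76]
ROW [ 0.04 -0.    3.75] [-0.  -0.  -0.6]
[[263.38147081 257.9488951 ]]
[[351.4864317  138.70784617]]
```

View pics/t10.png

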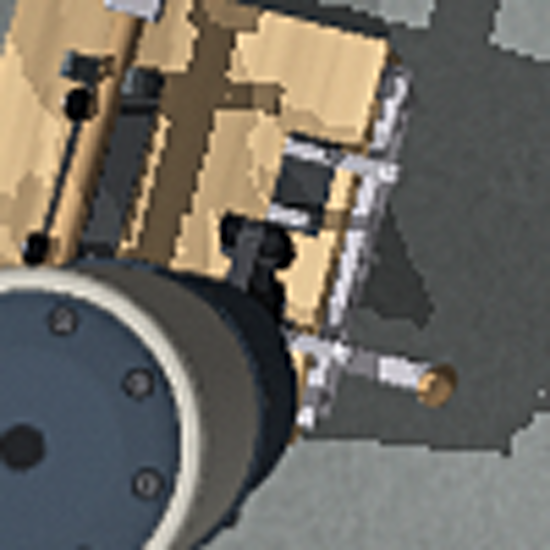

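View pics/s10.png

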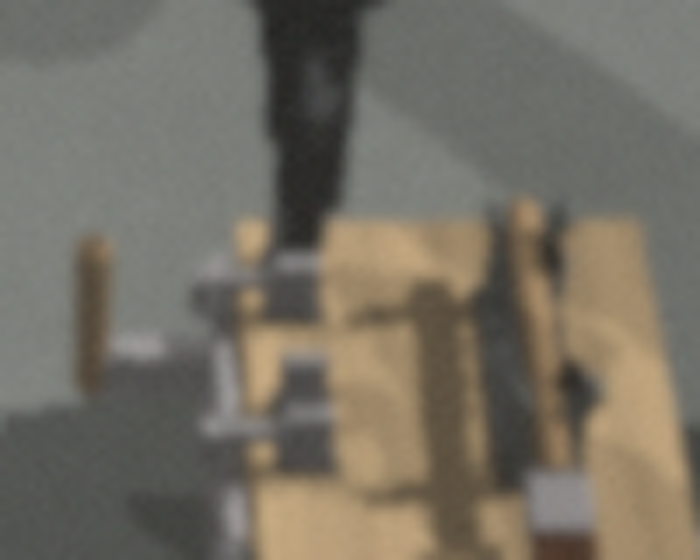

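```bash
python3 -m crank '[[0,0,1.5,0,0,0,0.7],[0,0,3,0,0,0,0.7],[0,0,4,0,0,0,0.7],[0,0,4,0,0,0,0.7],[0,0,4,0,0,0,0.7]]'; python3 -c "
from h import *
s=st();print(cab(s['position']))
f=grab_frame('scene')
cv2.imwrite('pics/s11.png',cv2.resize(f['img'][110:190,310:410],None,fx=7,fy=7,interpolation=cv2.INTER_CUBIC))
"
```

```text
time_s: 9.23
position: [474.1, 78.2, 130.2]
ee_rot: [0.134, 0.991, -0.0, -0.0]
force: [1.4, 0.5, 0.1]
finger_gap: 0.698
9.2333 [474.1  78.2 130.2] [ 1.343e-01  9.909e-01 -2.000e-04 -2.000e-04] [1.4 0.5 0.1] 0.6984157308836332 [ 0.49  0.2  -0.29  0.   -1.08 -0.76]
[-64.  -67.9]
```

View pics/s11.png

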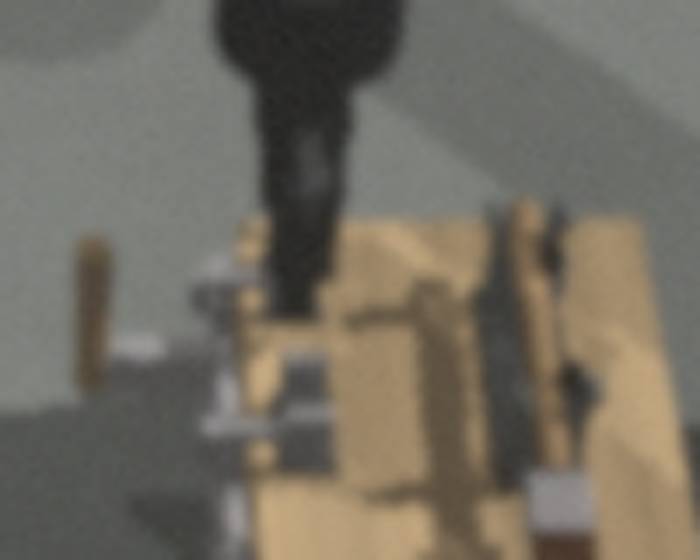

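```bash
python3 -m crank '[[0,0,0,0,0,0,0.4],[0,0,0,0,0,0,0.4],[0,0,0,0,0,0,0.4]]'; python3 -m crank '[[0,0,0,0,0,0,0.2],[0,0,0,0,0,0,0.2],[0,0,0,0,0,0,0.2]]';python3 -m crank '[[0,0,0,0,0,0,0.2],[0,0,0,0,0,0,0.2],[0,0,0,0,0,0,0.2]]'
```

```text
time_s: 9.53
position: [474.1, 78.8, 131.5]
ee_rot: [0.134, 0.991, 0.001, 0.0]
force: [-5.1, 1.7, 7.7]
finger_gap: 0.402
time_s: 9.78
position: [470.7, 79.4, 131.5]
ee_rot: [0.134, 0.991, 0.001, -0.003]
force: [-21.3, 7.7, 19.5]
finger_gap: 0.303
time_s: 10.03
position: [470.7, 79.4, 131.5]
ee_rot: [0.134, 0.991, 0.001, -0.003]
force: [-19.6, 8.6, 19.0]
finger_gap: 0.307
```

```bash
python3 -m crank '[[0.2,0,-0.2,0,0,0,0.2],[0.4,0,-0.3,0,0,0,0.2],[0.4,0,-0.3,0,0,0,0.2],[0.4,0,-0.3,0,0,0,0.2]]'; python3 -c "
from h import *
s=st();print(cab(s['position']))"
```

```text
time_s: 10.37
position: [470.4, 79.6, 131.7]
ee_rot: [0.134, 0.991, 0.0, -0.0]
force: [4.6, 1.0, -14.6]
finger_gap: 0.294
10.3667 [470.4  79.6 131.7] [ 1.337e-01  9.910e-01  1.000e-04 -2.000e-04] [  4.6   1.  -14.6] 0.293912185345358 [ 0.5   0.19 -0.3  -0.   -1.08 -0.76]
[-68.  -67.5]
```

```bash
python3 -m crank '[[0,0,0,0,0,0,0.6],[0,0,0,0,0,0,0.6],[0,0,-2.5,0,0,0,0.7],[0,0,-5,0,0,0,0.7],[0,0,-5,0,0,0,0.7]]'; python3 -c "
from h import *
s=st();go(552.5,57.6,182,165)"
```

```text
time_s: 10.78
position: [473.3, 79.9, 188.9]
ee_rot: [0.133, 0.991, 0.002, 0.005]
force: [-0.0, 0.3, -0.0]
finger_gap: 0.699
10.7833 [473.3  79.9 188.9] [0.1332 0.9911 0.0017 0.0046] [-0.   0.3 -0. ] 0.6986604905892863 [ 0.5   0.14 -0.2   0.   -1.22 -0.76]
10.7833 [473.3  79.9 188.9] [0.1332 0.9911 0.0017 0.0046] [-0.   0.3 -0. ] 0.6986604905892863 [ 0.5   0.14 -0.2   0.   -1.22 -0.76]
ROW [-8.22 -0.06  0.76] [ 0.3  0.5 -0.3]
```

```bash
python3 -m crank '[[-8.2,0,0,0,0,0,0.7],[-8.2,0,0,0,0,0,0.7],[-8.2,0,0,0,0,0,0.7],[-8.2,0,0,0,0,0,0.7],[-8.2,0,0,0,0,0,0.7]]'; python3 -c "
from h import *
s=st();go(552.5,57.6,135,165)
f=grab_frame('top')
cv2.imwrite('pics/t12.png',cv2.resize(f['img'][190:290,220:320],None,fx=5.5,fy=5.5,interpolation=cv2.INTER_CUBIC))
f=grab_frame('scene')
cv2.imwrite('pics/s12.png',cv2.resize(f['img'][110:190,310:410],None,fx=7,fy=7,interpolation=cv2.INTER_CUBIC))
"
```

```text
time_s: 11.2
position: [549.4, 57.5, 183.3]
ee_rot: [0.134, 0.991, -0.0, -0.0]
force: [-1.0, 0.3, -0.6]
finger_gap: 0.7
11.2 [549.4  57.5 183.3] [ 0.1339  0.991  -0.     -0.    ] [-1.   0.3 -0.6] 0.6998116211008943 [ 0.39  0.29 -0.02  0.   -1.26 -0.66]
11.2 [549.4  57.5 183.3] [ 0.1339  0.991  -0.     -0.    ] [-1.   0.3 -0.6] 0.6998116211008943 [ 0.39  0.29 -0.02  0.   -1.26 -0.66]
ROW [-0.29  0.09  4.83] [-0.  -0.  -0.4]
```

View pics/t12.png

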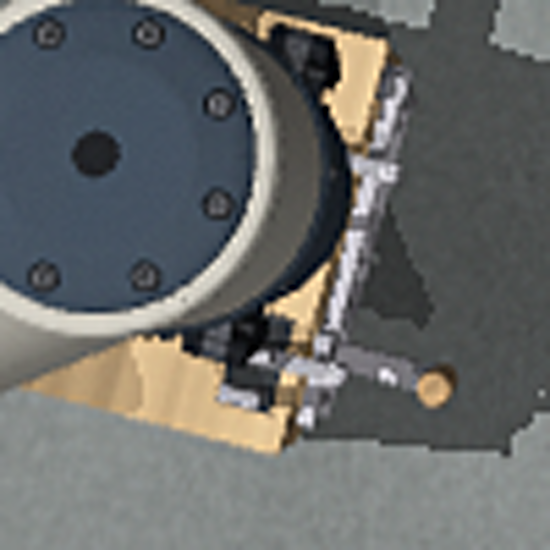

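View pics/s12.png

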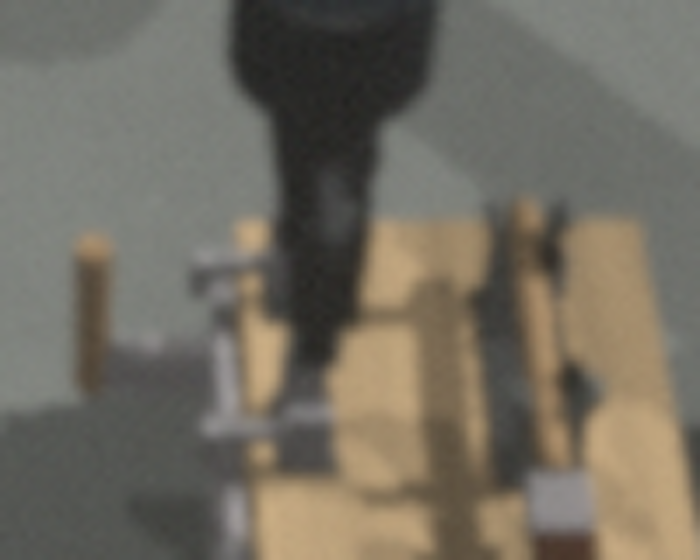

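```bash
python3 -m crank '[[-0.2,0,1.5,0,0,0,0.7],[-0.2,0,3,0,0,0,0.7],[-0.2,0,4.7,0,0,0,0.7],[-0.2,0,4.7,0,0,0,0.7],[-0.2,0,4.7,0,0,0,0.7]]';  python3 -m crank '[[0,0,0,0,0,0,0.4],[0,0,0,0,0,0,0.4],[0,0,0,0,0,0,0.2],[0,0,0,0,0,0,0.2],[0,0,0,0,0,0,0.2]]';python3 -m crank '[[0,0,0,0,0,0,0.2],[0,0,0,0,0,0,0.2],[0,0,0,0,0,0,0.2]]'; python3 -c "
from h import *
s=st();print(cab(s['position']))"
```

```text
time_s: 11.72
position: [550.5, 57.2, 136.5]
ee_rot: [0.133, 0.991, -0.0, -0.0]
force: [0.4, 0.6, -0.1]
finger_gap: 0.7
time_s: 12.13
position: [552.4, 57.6, 139.4]
ee_rot: [0.133, 0.991, 0.001, 0.002]
force: [-2.4, 0.9, 11.9]
finger_gap: 0.299
time_s: 12.38
position: [552.4, 57.6, 139.4]
ee_rot: [0.133, 0.991, 0.001, 0.002]
force: [-2.7, 1.1, 11.5]
finger_gap: 0.292
12.3833 [552.4  57.6 139.4] [1.331e-01 9.911e-01 8.000e-04 2.200e-03] [-2.7  1.1 11.5] 0.2922236848250538 [ 0.39  0.32 -0.09  0.   -1.15 -0.65]
[ 17.  -67.5]
```

```bash
python3 -m crank '[[0,0,0,0,0,0,0.6],[0,0,0,0,0,0,0.6],[0,0,-2.5,0,0,0,0.7],[0,0,-5,0,0,0,0.7],[0,0,-5,0,0,0,0.7]]'; python3 -c "
from h import *
print(wor(-51,-151.8));s=st();go(*wor(-51,-151.8),182,165)"
```

```text
time_s: 12.8
position: [553.3, 57.3, 190.9]
ee_rot: [0.133, 0.991, 0.001, 0.003]
force: [2.0, 0.7, 0.8]
finger_gap: 0.698
[464.94905181  -6.22776913]
12.8 [553.3  57.3 190.9] [0.1333 0.9911 0.001  0.0034] [2.  0.7 0.8] 0.6977288617069902 [ 0.39  0.29 -0.01  0.   -1.27 -0.65]
12.8 [553.3  57.3 190.9] [0.1333 0.9911 0.001  0.0034] [2.  0.7 0.8] 0.6977288617069902 [ 0.39  0.29 -0.01  0.   -1.27 -0.65]
ROW [ 6.85 -8.47  0.83] [ 0.2  0.4 -0.3]
```

```bash
python3 -m crank '[[6.8,-8.4,0.3,0,0,0,0.6],[6.8,-8.4,0.3,0,0,0,0.6],[6.8,-8.4,0.3,0,0,0,0.6],[6.8,-8.4,0.3,0,0,0,0.6],[6.8,-8.4,0.3,0,0,0,0.6]]'; python3 -c "
from h import *
s=st();go(*wor(-51,-151.8),112,165)
f=grab_frame('top')
cv2.imwrite('pics/t13.png',cv2.resize(f['img'][190:290,240:340],None,fx=5.5,fy=5.5,interpolation=cv2.INTER_CUBIC))
f=grab_frame('scene')
print(proj(f,[s['position']+[0,0,-22],[464.9,-6.2,135]]))
cv2.imwrite('pics/s13.png',cv2.resize(f['img'][100:190,290:390],None,fx=6,fy=6,interpolation=cv2.INTER_CUBIC))
"
```

```text
time_s: 13.22
position: [462.4, -6.4, 183.3]
ee_rot: [0.134, 0.991, 0.0, -0.0]
force: [0.7, -0.9, 0.2]
finger_gap: 0.599
13.2167 [462.4  -6.4 183.3] [ 1.34e-01  9.91e-01  2.00e-04 -1.00e-04] [ 0.7 -0.9  0.2] 0.5989191290603242 [ 0.33  0.12 -0.24 -0.   -1.21 -0.59]
13.2167 [462.4  -6.4 183.3] [ 1.34e-01  9.91e-01  2.00e-04 -1.00e-04] [ 0.7 -0.9  0.2] 0.5989191290603242 [ 0.33  0.12 -0.24 -0.   -1.21 -0.59]
ROW [-0.25  0.09  7.13] [ 0.  -0.  -0.4]
[[322.57683163 138.01413845]
 [322.785595   145.17018147]]
```

View pics/t13.png

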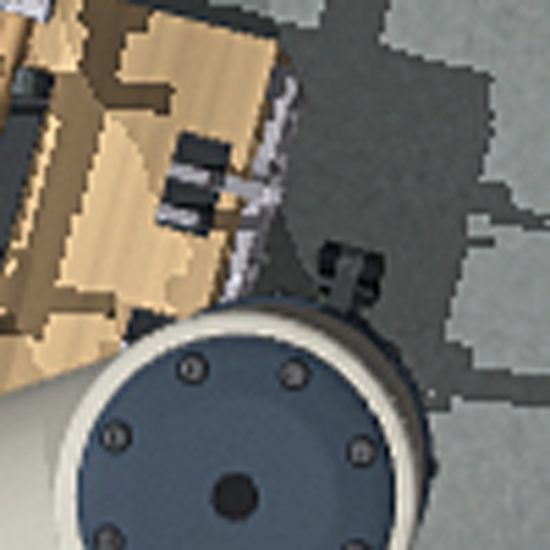

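View pics/s13.png

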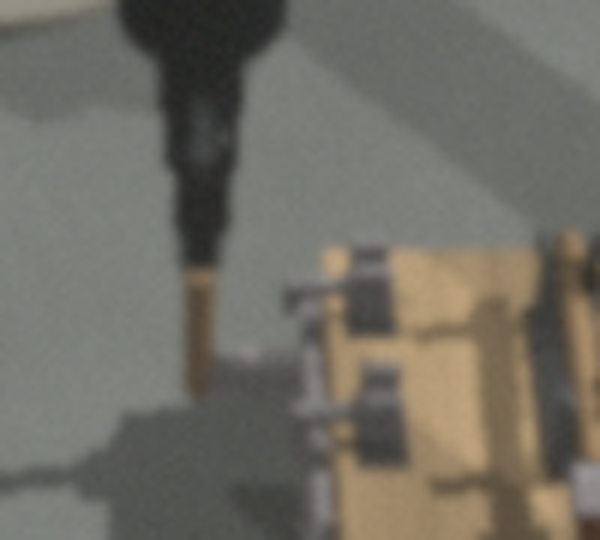

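```bash
python3 -m crank '[[-0.2,0.1,2,0,0,0,0.6],[-0.2,0.1,4,0,0,0,0.6],[-0.2,0.1,6,0,0,0,0.6],[-0.2,0.1,7,0,0,0,0.6],[-0.2,0.1,7,0,0,0,0.6]]'; python3 -m crank '[[0,0,0,0,0,0,0.4],[0,0,0,0,0,0,0.05],[0,0,0,0,0,0,0.05],[0,0,0,0,0,0,0.05],[0,0,0,0,0,0,0.05]]';python3 -c "
from h import *
s=st();print(cab(s['position']))"
```

```text
time_s: 13.73
position: [464.6, -5.2, 110.4]
ee_rot: [0.134, 0.991, -0.001, -0.003]
force: [-0.8, 0.3, 0.3]
finger_gap: 0.595
time_s: 14.15
position: [465.1, -5.6, 114.0]
ee_rot: [0.134, 0.991, -0.0, -0.0]
force: [-4.5, -0.6, 6.2]
finger_gap: 0.174
14.15 [465.1  -5.6 114. ] [ 1.335e-01  9.910e-01 -1.000e-04 -3.000e-04] [-4.5 -0.6  6.2] 0.1742814063460241 [ 0.33  0.18 -0.36 -0.   -1.03 -0.59]
[ -51.  -151.1]
```

```bash
python3 -c "
import numpy as np
for d in(6,12,18,24,30,29):
    a=np.deg2rad(d);c,s=np.cos(a),np.sin(a);print(d,round((130*(c-1)-56*s)/10,2),round((-130*s-56*(c-1))/10,2))"
```

```text
6 -0.66 -1.33
12 -1.45 -2.58
18 -2.37 -3.74
24 -3.4 -4.8
30 -4.54 -5.75
29 -4.34 -5.6
```

```bash
python3 -m crank '[[-0.66,-1.33,0,0,0,-6,0.05],[-1.45,-2.58,0,0,0,-12,0.05],[-1.45,-2.58,0,0,0,-12,0.05]]'; python3 -c "
from h import *
f=grab_frame('scene')
cv2.imwrite('pics/s14.png',cv2.resize(f['img'][100:220,270:390],None,fx=5,fy=5,interpolation=cv2.INTER_CUBIC))
"
```

```text
time_s: 14.4
position: [473.0, -35.7, 114.0]
ee_rot: [0.027, 1.0, -0.0, 0.0]
force: [-4.8, -1.6, 6.0]
finger_gap: 0.169
```

View pics/s14.png

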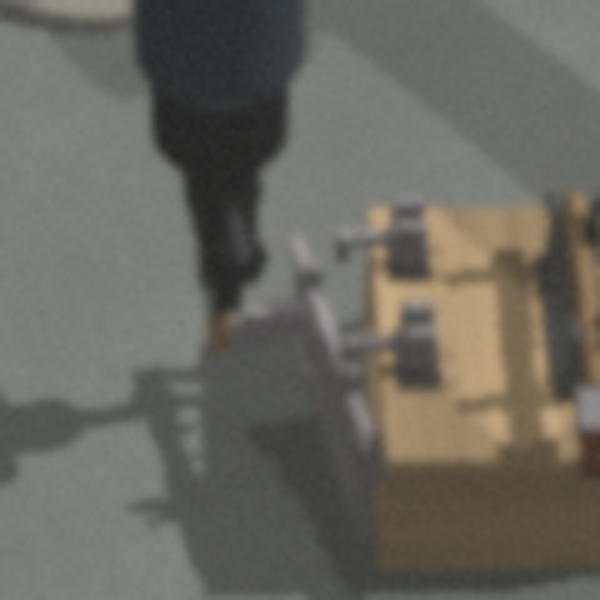

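Gate is opening, still held. Continue.

```bash
python3 -m crank '[[-0.66,-1.33,0,0,0,-6,0.05],[-1.45,-2.58,0,0,0,-12,0.05],[-2.37,-3.74,0,0,0,-18,0.05],[-3.4,-4.8,0,0,0,-24,0.05],[-3.4,-4.8,0,0,0,-24,0.05]]';python3 -m crank '[[-0.66,-1.33,0,0,0,-6,0.05],[-1.45,-2.58,0,0,0,-12,0.05],[-2.37,-3.74,0,0,0,-18,0.05],[-3.4,-4.8,0,0,0,-24,0.05],[-3.4,-4.8,0,0,0,-24,0.05]]'; python3 -c "
from h import *
s=st();d=cab(s['position'])-np.array([79,-95.5]);print(d,np.rad2deg(np.arctan2(d[1],d[0])-np.arctan2(-56,-130)))
"
```

```text
time_s: 14.87
position: [505.4, -85.4, 114.0]
ee_rot: [-0.181, 0.984, -0.001, 0.001]
force: [-2.6, -1.9, 5.4]
finger_gap: 0.175
time_s: 15.28
position: [555.0, -117.1, 114.0]
ee_rot: [-0.38, 0.925, -0.001, 0.001]
force: [-2.9, 1.8, 6.6]
finger_gap: 0.17
15.2833 [ 555.  -117.1  114. ] [-3.804e-01  9.248e-01 -7.000e-04  1.100e-03] [-2.9  1.8  6.6] 0.16971071016737102 [ 0.07  0.37 -0.1   0.   -1.1   0.71]
[ -14.3 -140.1] 60.86711539907755
```

```bash
python3 -m crank '[[-0.66,-1.33,0,0,0,-6,0.05],[-1.45,-2.58,0,0,0,-12,0.05],[-2.37,-3.74,0,0,0,-18,0.05],[-3.4,-4.8,0,0,0,-24,0.05],[-4.34,-5.6,0,0,0,-29,0.05]]';python3 -m crank '[[0,0,0,0,0,0,0.05],[0,0,0,0,0,0,0.05],[0,0,0,0,0,0,0.05],[0,0,0,0,0,0,0.05]]'; python3 -c "
from h import *
s=st();d=cab(s['position'])-np.array([79,-95.5]);print(d,np.rad2deg(np.arctan2(d[1],d[0])-np.arctan2(-56,-130)))
f=grab_frame('scene')
cv2.imwrite('pics/s15.png',cv2.resize(f['img'][110:230,290:430],None,fx=5,fy=5,interpolation=cv2.INTER_CUBIC))
f=grab_frame('top')
cv2.imwrite('pics/t15.png',cv2.resize(f['img'][165:285,190:350],None,fx=4.9,fy=4.9,interpolation=cv2.INTER_CUBIC))
"
```

```text
time_s: 15.7
position: [623.6, -125.0, 114.0]
ee_rot: [-0.599, 0.8, 0.0, 0.001]
force: [-3.7, 5.4, 5.7]
finger_gap: 0.17
time_s: 16.03
position: [623.0, -125.1, 114.0]
ee_rot: [-0.598, 0.801, -0.0, 0.001]
force: [-3.0, 4.4, 5.7]
finger_gap: 0.169
16.0333 [ 623.  -125.1  114. ] [-5.981e-01  8.014e-01 -1.000e-04  8.000e-04] [-3.   4.4  5.7] 0.16895291200040916 [ 0.05  0.49  0.1  -0.   -1.18  1.24]
[  53.4 -130.2] 88.99551945357067
```

View pics/s15.png

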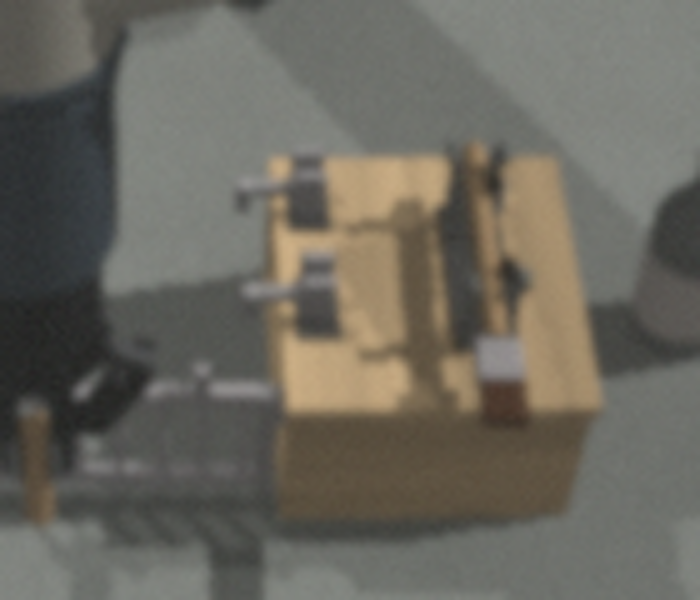

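View pics/t15.png

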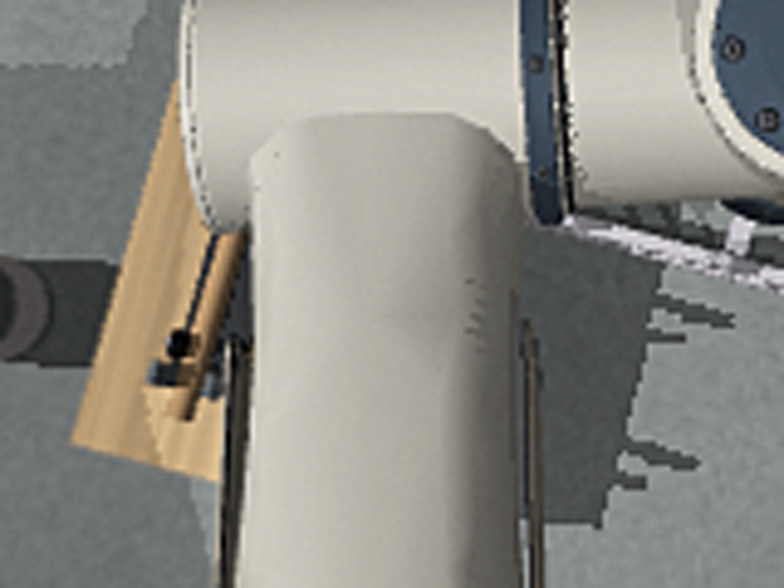

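```bash
python3 -c "
from h import *
f=grab_frame('scene');s=st()
print(proj(f,[s['position']+[0,0,21],s['position']+[0,0,-22]]))
cv2.imwrite('pics/s16.png',cv2.resize(f['img'][130:230,240:360],None,fx=6,fy=6,interpolation=cv2.INTER_CUBIC))
"
```

```text
16.1833 [ 623.  -125.1  114. ] [-5.982e-01  8.014e-01 -1.000e-04  8.000e-04] [-2.   4.5  5.7] 0.1689335428273252 [ 0.05  0.49  0.1  -0.   -1.18  1.24]
[[296.57436076 194.07369063]
 [297.11050522 203.99802654]]
```

View pics/s16.png

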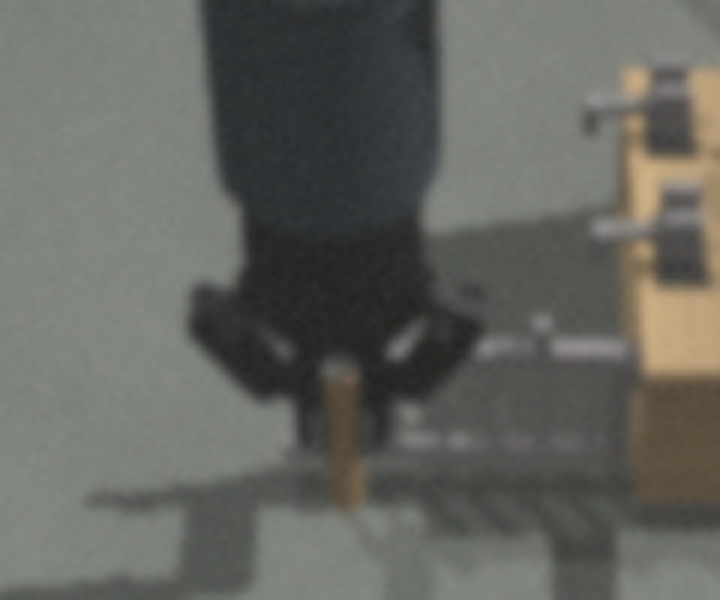

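```bash
python3 -c "
from h import *
print(workorder.close_job());st()
"
```

```text
the job is handed in; nothing more can be done
None
the job is handed in; nothing more can be done
```

I finished all the steps in the order asked and handed the job in at about 16 s, still holding the gate open by its grip.

- **Brush:** I pressed it past the jaw until it stopped. The tool height then stayed at 150.7 mm, where about 151 mm was expected, while the push rose from 13 to 20 N. Later pictures show the handle in both forks, with the jaw's black noses back where they were before the brush went in.
- **Catches:** I squeezed the free-end one first, then the one nearer the hinge. The fingers read 0.294 and 0.292 when they stopped, about 27.5 mm against the 28 mm given. That figure adds about 2.4 mm, because the gripper read that much low on the 14 mm handle.
- **Gate:** I swung it past the detent to about 89°, calculated from the tool position. The force was under 10 N, the finger reading was steady, and the last scene picture shows the grip between the fingers.
- **Bystanders:** Nothing was moved on purpose near the bottle, bowl or palette. I did not measure them again at the end; the bottle looked unmoved in the late pictures.

**Checks that disagreed:**
- The first grasp of the brush pinched it too high, so I opened the fingers and gripped it again lower down.
- My camera estimate of the first catch was about 3.4 mm off along the cabinet. The arm was pushed aside with about 20 N until I re-centred it, and I applied the same correction to the second catch and the grip.
- Heights worked out from both cameras together came out 6 to 8 mm too high, so I relied on the given heights instead.

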